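Close the press fixture with its top plate

TASK

Close the press fixture: pick up the longer of the two aluminium top plates by its black handle bar and lower it, kept level, over the two guide pins of the fixture base until it rests fully home on both stop collars. Set it down gently, not letting it drop, then let go; leave the shorter plate where it lies.

Things in the scene. Friction and masses are not known exactly. Their poses are not given: they have to be found in the camera images.
- fixture_base: Bottom half of the press fixture, bolted to the bench: dark steel slab 190 (x) x 100 (y) x 20 mm, origin at the centre of its underside, z up, x within about 30 degrees of world x. On its x axis, 62 mm either side of the centre, stand two steel collars, 40 mm across, tops 54 mm above the bench, each carrying a fixed guide pin. A blue housing between them stays below the collar tops.
- seat (a point): Point midway between the collar tops, 54 mm above the base's underside: where the centre of the top plate's underside lies when fully home, flat on both collars. Axes as the base's. The guide pins, 62 mm either side along x, are 12 mm thick, straight up to 26 mm above this point, then taper to a 4 mm nose at 42 mm.
- long_plate: The plate that fits, loose, 0.45 to 0.7 kg: aluminium, 170 (x) x 70 (y) x 14 mm. Two 22 mm holes on its x axis, 62 mm either side of centre, flared to 28 mm below. Origin: centre of its underside, z up; either way round fits. Black handle bar over the centre, 70 (x) x 22 (y) x 22 mm, on two thin posts, its centre 40 mm above the origin. Starts flat on the bench, x within 30 degrees of world x.
- short_plate: The wrong top plate, loose, to be left alone: the same make, but only 125 (x) x 70 (y) x 14 mm, its two 22 mm holes 40 mm either side of the centre, with a black handle bar 48 mm long, at the same height. Origin at the centre of its underside, z up. Flat on the bench.
Mind the look-alikes: they are no part of the job. Leave any red look-alike of the long_plate alone. Leave any green look-alike of the fixture_base alone.

How it is judged (in metres and radians):
On the way:
1. the long plate is brought level above the pins, from above (z of long_plate in the frame of fixture_base above 0.09 m and horizontal distance between long_plate and fixture_base below 0.03 m and angle between the x axis of long_plate and the x axis of fixture_base, either way round below 0.26 rad and angle between long_plate's own z axis and vertical below 0.17 rad), for 0.05 s.
At the end, for the whole second after the job is handed in: The long plate lies at rest on both collars with the pins through its holes: its underside within 4 mm of the collar tops' height, its centre within 12 mm of the base's centre in plan, its length within 10 degrees of the base's (either way round), and level within 2 degrees (z of long_plate in the frame of fixture_base between 0.05 and 0.0575 m and horizontal distance between long_plate and fixture_base below 0.012 m and angle between the x axis of long_plate and the x axis of fixture_base, either way round below 0.18 rad and angle between long_plate's own z axis and vertical below 0.035 rad and linear speed of long_plate below 0.02 m/s and angular speed of long_plate below 0.1 rad/s); the robot touches nothing.
It fails at once if the short plate is moved by more than 30 mm (distance of short_plate from where it was at the start of the episode above 0.03 m).
It fails at once if the long plate is tipped by more than 20 degrees (angle between long_plate's own z axis and vertical above 0.35 rad).
It fails at once if the long plate is let drop (moving faster than 0.45 m/s with no finger on it) (linear speed of long_plate above 0.45 m/s and contact force between the fingers and long_plate below 0.05 N).
It also fails if it takes over 51 s, if anything falls off the work surface, if the arm or the gripper's body presses on something with over 40 N, if the wrist force passes 120 N, or if a joint passes its speed limit or range.

ROBOT

A 6-joint arm with a two-finger parallel gripper is mounted at the origin on the work surface. World frame = base frame: x ahead of the robot, y to its left, z up, the work surface at z = 0. Lengths are in m, angles in degrees, forces in N, time in s.
With the tool pointing down it reaches from about 0.3 to 0.75 m from the base axis. Payload 8.5 kg.
Tool frame: the origin (TCP) lies at the very end of the fingers, on their centre line; the grasp point (between the pads) lies 19 mm behind it (env.pinch_z is the distance from the TCP to the grasp point, in m); z points along the fingers, y is the line along which they close (so a half turn about z gives the same grasp; the last joint's range is limited). The gripper opens to 85 mm and grips with 20 to 120 N. Pads are 22 mm wide; open, the fingers measure 114 mm over their backs; the gripper's body (76 mm by 85 mm) begins 54 mm behind the grasp point. The pads swing forward as they close: fully open they stand 13 mm farther back than shut.
Start: joints at [64.154, 21.807, 74.336, -0, 83.858, -12.336], TCP at [0.128, 0.535, 0.231] pointing down, gripper open.
Joint ranges: [-178.18, 178.18], [-50.72, 133.34], [12.68, 142.11], [-81.47, 261.47], [9.98, 163.14], [-165.26, 165.26]. Speed limits (degrees/s): [136.94, 136.94, 180, 180, 180, 180].

INTERFACE

Orientations are given as a 3x3 rotation matrix whose columns are the frame's x, y, z axes.
In Python, from rig import env, viewer gives the robot as it stands.
- The arm moves only by the tool drive_tool, never from a script. Its argument "series" is a list of rows, each a list of 3 entries, a list of its own where there are three numbers: the shift along the tool's x, y, z in m, then the turn about the tool's z in degrees, then the finger opening in m, from 0 to 0.0854. A call has 1 to 20 rows; each row is the pose to reach, as a shift and turn from the pose commanded when the call began, along the tool's axes at that moment; what a row does not reach only later rows make up. A row lasts 1/10 s, in which the tool goes at most 50 mm and 8.59 degrees, less where a joint would pass 70% of its speed; a pose out of reach is approached as far as the arm can. A call with a gripper value outside its range is refused whole. The fingers move at their own pace and stop on an object; "newtons" is the grip in N (left out, the last holds). Time passes only in rows, so rows that repeat a pose let the fingers close. It gives the time, the measured TCP pose, the force, the opening and the grip force at its end, in the units of the state.
- env.observe(): the state, without advancing time (a new reading comes with each control period).
- viewer.get_image(name): name is "scene" or "top" or "wrist"; returns a dict with "img" (384x512x3 uint8, red, green, blue), "depth" (384x512 float32, m along the optical axis (not along the pixel's ray), 0 where there is no reading), "camera_matrix" (3x3 intrinsics, pixels), "rvec" (rotation vector, rad) and "tvec" (3), from world to camera coordinates, as OpenCV has them. Camera axes: x right, y down, z forward; pixel columns grow to the right and rows downward; lengths in m; the calibration is good to about 2 mm. The wrist camera is an equidistant fisheye: a pixel r from the principal point sees the ray r / f radians off the axis. A picture is of the moment at which its call begins.
- env.close_job(): hands the job in; it is judged then, once.
The state is a dict: "time_s": time; "q": joint angles; "qvel": joint speeds; "joint_efforts": joint torques, N m; "position": TCP position; "tool_rot": TCP orientation; "ft_force": force on the tool from outside, world axes, zero at the start; "wrist_torque": the same for the moment, N m; "grip_width": finger opening in m; "gripper_force": force on a finger pad.
Only numpy, scipy, OpenCV 4.12 (cv2) and the standard library are available. Lean on these libraries where they do the work, as an engineer would, in place of code of your own. Each camera call takes 0.05 s, during which the arm holds its last target. There are 200 camera calls.

## Working session

There is one attempt and no reset: what is moved stays moved. The work goes in short steps, Python scripts to look and compute and a tool call to move; the robot and the scene stay as the last step left them, time stands still between calls to the robot, and variables do not carry over. Pictures are saved under pics/ and viewed, at most 10 in all, crops included, and the job is handed in when it is done.

Besides the shell and the picture viewer there is one more tool, called after "Emit:" as a command line: name --argument value ..., lists and objects as JSON in quotes. drive_tool: Moves the arm, as the interface text tells. Its arguments: {"type":"object","properties":{"series":{"type":"array"},"newtons":{"type":"number"}},"required":["series"]}

```bash
mkdir -p pics; cat > h.py <<'E'
import numpy as np, cv2
from rig import env, viewer
def save(n,f):
    d=viewer.get_image(n); cv2.imwrite(f'pics/{f}.png',d['img'][:,:,::-1]); np.savez(f'pics/{f}.npz',**d); return d
def pts(d):
    # world xyz per pixel from depth (pinhole cams)
    K=d['camera_matrix'];R=cv2.Rodrigues(np.array(d['rvec'],float))[0];t=np.array(d['tvec'],float).ravel()
    v,u=np.mgrid[0:384,0:512];z=d['depth']
    c=np.stack([(u-K[0,2])/K[0,0]*z,(v-K[1,2])/K[1,1]*z,z],-1)
    return (c-t)@R
E
python3 - <<'E'
from h import *
a=save('top','top0');b=save('scene','scene0')
cv2.imwrite('pics/both0.png',cv2.resize(np.vstack([a['img'],b['img']])[:,:,::-1],None,fx=.78,fy=.78))
R=cv2.Rodrigues(np.array(a['rvec'],float))[0]; print(-R.T@np.ravel(a['tvec']),R)
E
```

```text
[0.25054411 0.0665781  1.35113219] [[-0.02117779 -0.99974809 -0.00743373]
 [-0.98689946  0.02209395 -0.15981648]
 [ 0.15994046  0.00395178 -0.98711875]]
```

View pics/both0.png

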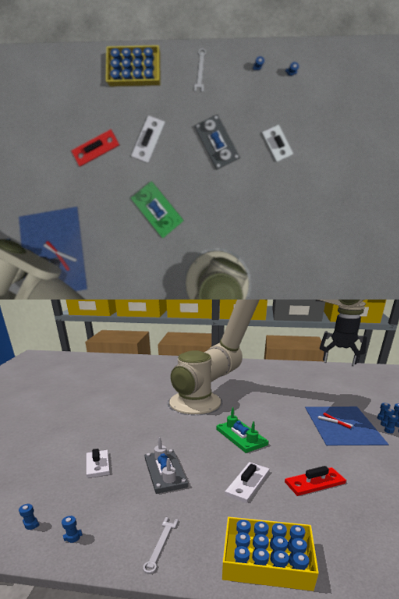

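The top view (scaled by 0.78) shows the long plate at about (148,138), the base at (217,141) and the short plate at (277,143). The red and green look-alikes are at (95,148) and (157,208).

```bash
python3 - <<'E'
from h import *
d=dict(np.load('pics/top0.npz'));P=pts(d);hsv=cv2.cvtColor(d['img'],cv2.COLOR_RGB2HSV)
v,u=np.mgrid[0:384,0:512]
def roi(c,r): return (abs(u-c[0])<r)&(abs(v-c[1])<r)
def rep(n,m,zpl):
    # pixel rays onto plane z=zpl, min-area rect
    K=d['camera_matrix'];R=cv2.Rodrigues(d['rvec'].astype(float))[0];C=-R.T@d['tvec'].ravel()
    m=cv2.morphologyEx(m.astype(np.uint8),cv2.MORPH_OPEN,np.ones((2,2)))
    c=max(cv2.findContours(m,0,1)[0],key=cv2.contourArea).reshape(-1,2).astype(float)
    w=np.c_[(c[:,0]-K[0,2])/K[0,0],(c[:,1]-K[1,2])/K[1,1],np.ones(len(c))]@R
    X=C+w*((zpl-C[2])/w[:,2])[:,None]
    (x,y),s,a=cv2.minAreaRect((X[:,:2]*1000).astype(np.float32))
    if s[0]<s[1]: a+=90
    a=(a+90)%180-90
    print(n,m.sum(),np.round([x,y],1),np.round(s,1),'long axis deg',round(a,1))
V=hsv[...,2];S=hsv[...,1]
for n,c in(('long',(190,177)),('short',(355,183))):
    r=roi(c,36)
    rep(n,r&(V>170)&(S<40),.014); rep(n+' bar',r&(V<60),.051)
    q=r&(V<50); print(np.median(P[q],0).round(3))
r=roi((278,181),45)
rep('base',r&(V<85),.02)
q=r&(P[...,2]>.012)&(P[...,2]<.028);rep('base z',q,.02)
q=r&(P[...,2]>.045);print(q.sum()); 
n,l,st,ce=cv2.connectedComponentsWithStats(q.astype(np.uint8))
for i in range(1,n): print(st[i,4],np.median(P[l==i],0).round(4))
r=P[roi((230,240),10)];print('bench z',np.median(r[...,2]),V[240,230])
E
```

```text
long 688 [532.  243.3] [ 65.2 165.5] long axis deg -22.7
long bar 129 [529.3 243.1] [18. 63.] long axis deg -21.7
[0.533 0.246 0.052]
short 459 [ 503.9 -248.6] [121.7  65.7] long axis deg 22.9
short bar 89 [ 501.7 -244.1] [40.1 18.4] long axis deg 23.1
[ 0.505 -0.241  0.051]
base 1365 [511.2 -13.9] [189.9 107.8] long axis deg 25.3
base z 1410 [513.3 -17.5] [190.5 100.5] long axis deg 25.3
484
1 [0.2505 0.0666 1.3511]
1 [0.2505 0.0666 1.3511]
1 [0.2505 0.0666 1.3511]
1 [0.2505 0.0666 1.3511]
1 [0.2505 0.0666 1.3511]
151 [0.5696 0.012  0.0553]
1 [0.2505 0.0666 1.3511]
1 [0.2505 0.0666 1.3511]
1 [0.2505 0.0666 1.3511]
1 [0.2505 0.0666 1.3511]
1 [0.2505 0.0666 1.3511]
1 [0.2505 0.0666 1.3511]
1 [0.2505 0.0666 1.3511]
1 [0.2505 0.0666 1.3511]
1 [0.2505 0.0666 1.3511]
1 [0.2505 0.0666 1.3511]
145 [ 0.5144 -0.0141  0.05  ]
1 [0.2505 0.0666 1.3511]
1 [0.2505 0.0666 1.3511]
1 [0.2505 0.0666 1.3511]
1 [0.2505 0.0666 1.3511]
1 [0.2505 0.0666 1.3511]
1 [0.2505 0.0666 1.3511]
1 [0.2505 0.0666 1.3511]
1 [0.2505 0.0666 1.3511]
2 [0.2505 0.0666 1.3511]
156 [ 0.4586 -0.0399  0.0549]
1 [0.2505 0.0666 1.3511]
1 [0.2505 0.0666 1.3511]
1 [0.2505 0.0666 1.3511]
1 [0.2505 0.0666 1.3511]
1 [0.2505 0.0666 1.3511]
1 [0.2505 0.0666 1.3511]
1 [0.2505 0.0666 1.3511]
bench z 0.0011788400025921097 114
```

```bash
cat >> h.py <<'E'
def plan(xyz,yaw):
    "shift in tool axes & turn so tool x lies along yaw (deg, mod 180) at xyz"
    o=env.observe();R=np.array(o['tool_rot']);p=np.array(o['position'])
    s=R.T@(np.array(xyz)-p); cur=np.degrees(np.arctan2(R[1,0],R[0,0]))
    t=-((yaw-cur+90)%180-90) if R[2,2]<0 else (yaw-cur+90)%180-90
    print('t',o['time_s'],'pos',p.round(4),'tilt',R[:,2].round(3),'curyaw',round(cur,1),'q6',o['q'][5],'shift',s.round(4),'turn',round(t,1))
E
python3 - <<'E'
from h import *
print(env.pinch_z)
plan([.531,.245,.15],-22.2); plan([.514,-.015,.2],25.3)
E
```

```text
0.0187
t 0.1 pos [0.1284 0.5345 0.2308] tilt [-0.001 -0.001 -1.   ] curyaw 166.5 q6 -12.33641483209698 shift [-0.4591 -0.1874  0.0809] turn 8.7
t 0.1 pos [0.1284 0.5345 0.2308] tilt [-0.001 -0.001 -1.   ] curyaw 166.5 q6 -12.33641483209698 shift [-0.5033 -0.4442  0.0312] turn -38.8
```

Emit:
drive_tool --series '[[[-0.03,-0.012,0],1,0.085],[[-0.07,-0.028,0.01],2,0.085],[[-0.11,-0.045,0.02],3,0.085],[[-0.15,-0.061,0.03],4,0.085],[[-0.19,-0.078,0.04],5,0.085],[[-0.23,-0.094,0.05],6,0.085],[[-0.27,-0.11,0.06],7,0.085],[[-0.31,-0.127,0.07],8,0.085],[[-0.35,-0.143,0.08],8.7,0.085],[[-0.39,-0.159,0.081],8.7,0.085],[[-0.425,-0.173,0.081],8.7,0.085],[[-0.45,-0.184,0.081],8.7,0.085],[[-0.459,-0.187,0.081],8.7,0.085],[[-0.459,-0.187,0.081],8.7,0.085],[[-0.459,-0.187,0.081],8.7,0.085]]'

```text
time_s: 1.6
position: [0.5301, 0.2464, 0.1501]
tool_rot: [[-0.926, 0.377, -0.001], [0.377, 0.926, 0.0], [0.001, -0.0, -1.0]]
ft_force: [-0.0, -0.4, -0.9]
grip_width: 0.0853
gripper_force: 0.0
```

```bash
python3 - <<'E'
from h import *
d=save('wrist','w1'); plan([.531,.245,.023],-22.2)
R=cv2.Rodrigues(np.array(d['rvec'],float))[0]; print((-R.T@np.ravel(d['tvec'])).round(3),R.round(2).tolist(),d['camera_matrix'])
E
```

```text
t 1.65 pos [0.53   0.2466 0.1503] tilt [-0.001  0.    -1.   ] curyaw 157.9 q6 -54.5124630559793 shift [-0.0016 -0.0011  0.1273] turn 0.1
[0.469 0.271 0.292] [[0.38, 0.93, 0.0], [0.89, -0.36, 0.27], [0.25, -0.1, -0.96]] [[297.31863964   0.         254.42612879]
 [  0.         297.31863964 192.46704153]
 [  0.           0.           1.        ]]
```

View pics/w1.png

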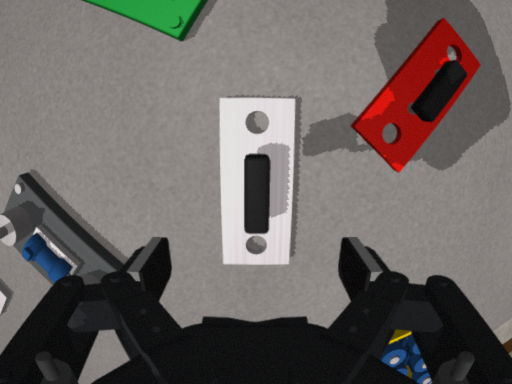

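The plate is centred between the fingers: bar at (257,194), holes at (257,122) and (256,245). I'll measure it from this close view.

```bash
cat >> h.py <<'E'
def wray(d,uv,z):
    K=d['camera_matrix'];R=cv2.Rodrigues(np.array(d['rvec'],float))[0];C=-R.T@np.ravel(d['tvec'])
    n=cv2.fisheye.undistortPoints(np.array(uv,float).reshape(-1,1,2),K,np.zeros(4)).reshape(-1,2)
    w=np.c_[n,np.ones(len(n))]@R
    return C+w*((z-C[2])/w[:,2])[:,None]
def rect(d,m,z):
    c=max(cv2.findContours(m.astype(np.uint8),0,1)[0],key=cv2.contourArea).reshape(-1,2)
    (x,y),s,a=cv2.minAreaRect((wray(d,c,z)[:,:2]*1000).astype(np.float32))
    if s[0]<s[1]: a+=90
    print(np.round([x,y],1),np.round(s,1),'axis',round((a+90)%180-90,1))
E
python3 - <<'E'
from h import *
d=dict(np.load('pics/w1.npz'));h=cv2.cvtColor(d['img'],cv2.COLOR_RGB2HSV);V=h[...,2];S=h[...,1]
v,u=np.mgrid[0:384,0:512];r=(u>205)&(u<305)&(v>85)&(v<275)
rect(d,r&(V>150)&(S<40),.014); rect(d,r&(V<45),.051)
print((wray(d,[(257,122),(256,245)],.014)).round(4))
E
```

```text
[534.7 245.1] [ 72.7 171. ] axis -22.4
[533.3 246.9] [19.8 68.1] axis -22.7
[[0.4781 0.2698 0.014 ]
 [0.5928 0.2223 0.014 ]]
```

Emit:
drive_tool --series '[[[-0.004,0.001,0.02],0.3,0.085],[[-0.004,0.001,0.05],0.3,0.085],[[-0.004,0.001,0.08],0.3,0.085],[[-0.004,0.001,0.105],0.3,0.085],[[-0.004,0.001,0.12],0.3,0.085],[[-0.004,0.001,0.127],0.3,0.085],[[-0.004,0.001,0.127],0.3,0.085],[[-0.004,0.001,0.127],0.3,0.06],[[-0.004,0.001,0.127],0.3,0.035],[[-0.004,0.001,0.127],0.3,0.015],[[-0.004,0.001,0.127],0.3,0.01],[[-0.004,0.001,0.127],0.3,0.01],[[-0.004,0.001,0.127],0.3,0.01],[[-0.004,0.001,0.127],0.3,0.01]]' --newtons 60

```text
time_s: 3.05
position: [0.5356, 0.2452, 0.024]
tool_rot: [[-0.924, 0.383, 0.001], [0.383, 0.924, 0.0], [-0.001, 0.001, -1.0]]
ft_force: [-0.2, -0.5, 4.5]
grip_width: 0.0207
gripper_force: 60.9
```

Gripped at about 21 mm. Lifting now.

Emit:
drive_tool --series '[[[0,0,-0.005],0,0.01],[[0,0,-0.015],0,0.01],[[0,0,-0.035],0,0.01],[[0,0,-0.06],0,0.01],[[0,0,-0.085],0,0.01],[[0,0,-0.11],0,0.01],[[0,0,-0.13],0,0.01],[[0,0,-0.14],0,0.01],[[0,0,-0.14],0,0.01],[[0,0,-0.14],0,0.01]]' --newtons 80

```text
time_s: 4.05
position: [0.5346, 0.245, 0.1623]
tool_rot: [[-0.924, 0.383, -0.002], [0.383, 0.924, -0.0], [0.002, -0.001, -1.0]]
ft_force: [0.9, 0.6, -7.0]
grip_width: 0.0207
gripper_force: 79.1
```

```bash
python3 - <<'E'
from h import *
d=save('wrist','w2'); plan([.515,-.016,.163],25.3)
o=env.observe();print(o['ft_force'],o['grip_width'],o['wrist_torque'])
E
```

```text
t 4.1 pos [0.5346 0.245  0.162 ] tilt [-0.003 -0.001 -1.   ] curyaw 157.5 q6 -54.398548756252076 shift [-0.0818 -0.2486 -0.0008] turn -47.8
[ 0.47865577 -0.97362602 -5.96516406] 0.02048853410100499 [-0.03047953 -0.02483396  0.05400626]
```

View pics/w2.png

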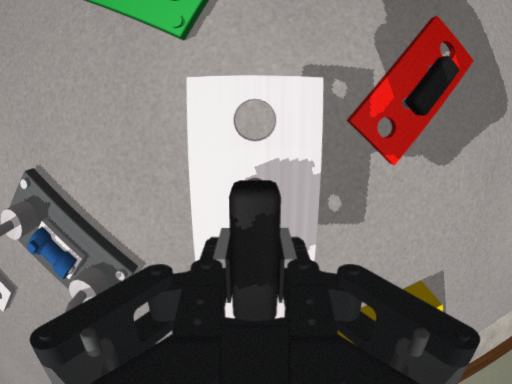

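The plate is level in the grip and its far hole shows at (255,120). Moving it over the base.

Emit:
drive_tool --series '[[[-0.003,-0.008,0],-2,0.01],[[-0.009,-0.026,0],-5,0.01],[[-0.016,-0.05,0],-10,0.01],[[-0.024,-0.075,0],-15,0.01],[[-0.033,-0.1,0],-20,0.01],[[-0.041,-0.125,0],-25,0.01],[[-0.049,-0.15,0],-30,0.01],[[-0.057,-0.175,0],-35,0.01],[[-0.066,-0.2,0],-40,0.01],[[-0.074,-0.225,0],-44,0.01],[[-0.08,-0.242,0],-47,0.01],[[-0.082,-0.249,0],-47.8,0.01],[[-0.082,-0.249,0],-47.8,0.01],[[-0.082,-0.249,0],-47.8,0.01],[[-0.082,-0.249,0],-47.8,0.01]]'

```text
time_s: 5.6
position: [0.5155, -0.0154, 0.1632]
tool_rot: [[-0.904, -0.428, -0.0], [-0.428, 0.904, 0.0], [0.0, 0.0, -1.0]]
ft_force: [0.3, -0.2, -6.2]
grip_width: 0.0206
gripper_force: 79.1
```

```bash
python3 - <<'E'
from h import *
d=save('wrist','w3'); a=save('top','top3'); s=save('scene','sc3');plan([.515,-.016,.163],25.3)
h=cv2.cvtColor(d['img'],cv2.COLOR_RGB2HSV)
cv2.imwrite('pics/m3.png',np.hstack([cv2.resize(d['img'],(400,300)),cv2.resize(s['img'][150:330,100:340],(400,300))])[:,:,::-1])
E
```

```text
t 5.75 pos [ 0.5156 -0.0157  0.1633] tilt [-0.  0. -1.] curyaw -154.7 q6 -130.2373437882627 shift [ 0.0007 -0.0001  0.0003] turn 0.0
```

View pics/m3.png

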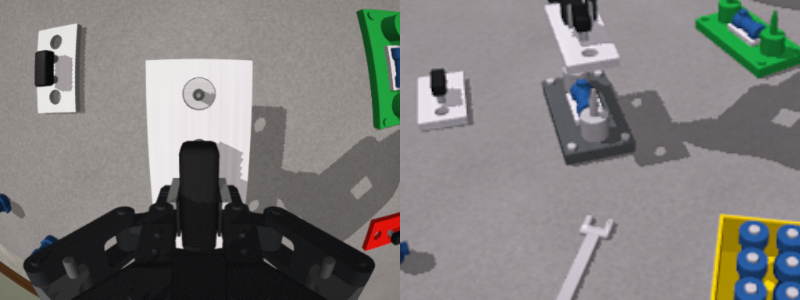

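The wrist view shows the pin nose through the near hole at about (198,95) in the montage. In the scene view the other hole is above its pin. Measuring the hole and pin positions.

```bash
python3 - <<'E'
from h import *
d=dict(np.load('pics/w3.npz'));g=cv2.cvtColor(d['img'],cv2.COLOR_RGB2GRAY)
cv2.imwrite('pics/c3.png',cv2.resize(g[90:150,215:295],None,fx=8,fy=8,interpolation=cv2.INTER_CUBIC))
v,u=np.mgrid[0:384,0:512];r=(u>226)&(u<282)&(v>95)&(v<148)
m=(r&(g<200)).astype(np.uint8)
c=max(cv2.findContours(m,0,1)[0],key=cv2.contourArea);e=cv2.fitEllipse(c);print('hole',e)
m2=(abs(u-254)<14)&(abs(v-121)<14)&(g<110)
print('nose?',m2.sum(),u[m2].mean(),v[m2].mean())
zp=.1632-.0235
W=wray(d,c.reshape(-1,2),zp+.014);(x,y),rad=cv2.minEnclosingCircle((W[:,:2]*1000).astype(np.float32));print('hole w',x,y,rad)
# plate edges
h=cv2.cvtColor(d['img'],cv2.COLOR_RGB2HSV)
m=(g>140)&(h[...,1]<40)&(u>180)&(u<330)&(v>70)&(v<230)
L=[];Rr=[]
for y in range(90,225,5):
    xs=np.where(m[y])[0]; L.append((xs[0],y));Rr.append((xs[-1],y))
for E in(L,Rr):
    w=wray(d,E,zp+.014);f=cv2.fitLine(w[:,:2].astype(np.float32),cv2.DIST_HUBER,0,.01,.01).ravel();print('edge deg',np.degrees(np.arctan2(f[1],f[0])),f[2:])
# pins before the plate covered them: scene0 depth, high points
s=dict(np.load('pics/scene0.npz'));P=pts(s)
q=(abs(P[...,0]-.515)<.1)&(abs(P[...,1]+.015)<.08)&(P[...,2]>.062)&(P[...,2]<.1)
n,l,st,ce=cv2.connectedComponentsWithStats(q.astype(np.uint8))
for i in range(1,n):
    if st[i,4]>4: print(st[i,4],P[l==i].mean(0).round(4))
E
```

```text
hole ((254.26019287109375, 119.62993621826172), (42.03512191772461, 42.66951370239258), 88.65654754638672)
nose? 141 254.3758865248227 121.19858156028369
hole w 459.05792236328125 -43.556392669677734 11.049220085144043
edge deg 22.613289 [ 0.49268878 -0.07040843]
edge deg 21.551348 [ 0.45981225 -0.00259802]
54 [ 0.4647 -0.0414  0.0786]
60 [0.5774 0.0118 0.079 ]
```

View pics/c3.png

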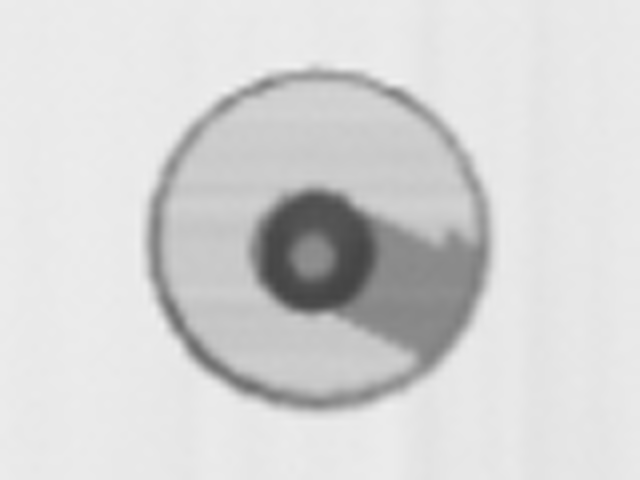

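```bash
python3 - <<'E'
from h import *
d=dict(np.load('pics/w3.npz'))
n=wray(d,[(254.1,121.9)],.096)[0];print('pin',n)
h=np.array([.4591,-.0436]);R=np.array(env.observe()['tool_rot'])
a=np.radians(25.3);print('base c from pin',n[:2]+.062*np.array([np.cos(a),np.sin(a)]))
print('shift tool',(R.T@np.r_[n[:2]-h,0]).round(4))
# top view: check visible plate/base
t=dict(np.load('pics/top0.npz'));P=pts(t)
for c in ((.5696,.012),(.4586,-.0399)):
    q=(np.hypot(P[...,0]-c[0],P[...,1]-c[1])<.03)&(P[...,2]>.046)&(P[...,2]<.062);(x,y),r=cv2.minEnclosingCircle((P[q][:,:2]*1000).astype(np.float32));print(x,y,r)
E
```

```text
pin [ 0.4619032 -0.042306   0.096    ]
base c from pin [ 0.51795632 -0.01580981]
shift tool [-0.0031 -0.      0.    ]
566.64208984375 9.407256126403809 25.789432525634766
461.1706848144531 -41.190956115722656 20.152353286743164
```

Emit:
drive_tool --series '[[[-0.002,0,0],0,0.01],[[-0.003,0,0.005],0,0.01],[[-0.003,0,0.013],0,0.01],[[-0.003,0,0.021],0,0.01],[[-0.003,0,0.029],0,0.01],[[-0.003,0,0.036],0,0.01],[[-0.003,0,0.041],0,0.01],[[-0.003,0,0.045],0,0.01],[[-0.003,0,0.049],0,0.01],[[-0.003,0,0.052],0,0.01],[[-0.003,0,0.052],0,0.01],[[-0.003,0,0.052],0,0.01]]'

```text
time_s: 6.95
position: [0.5184, -0.0151, 0.1114]
tool_rot: [[-0.904, -0.427, 0.0], [-0.427, 0.904, -0.0], [-0.0, -0.0, -1.0]]
ft_force: [1.0, 0.4, -5.3]
grip_width: 0.0209
gripper_force: 79.1
```

```bash
python3 - <<'E'
from h import *
d=save('wrist','w4'); s=save('scene','sc4');plan([.517,-.016,.0775],25.3)
cv2.imwrite('pics/m4.png',np.hstack([cv2.resize(d['img'][80:200,180:340],(400,300)),cv2.resize(s['img'][150:330,100:340],(400,300))])[:,:,::-1])
E
```

```text
t 7.05 pos [ 0.5184 -0.015   0.1115] tilt [ 0. -0. -1.] curyaw -154.7 q6 -130.047149628354 shift [ 0.0017 -0.0002  0.034 ] turn -0.0
```

View pics/m4.png

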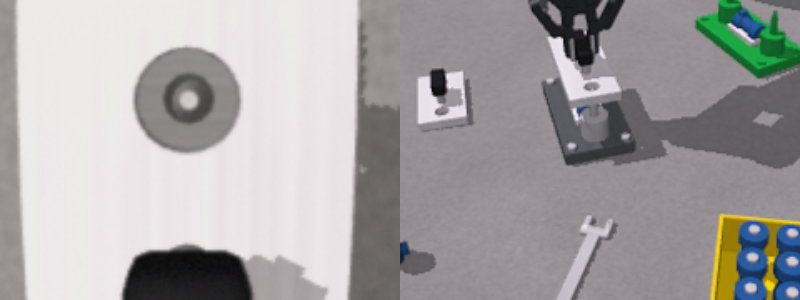

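The pin is centred in the near hole (nose and hole both at about (187,100)), and the other pin is entering its hole. Lowering slowly.

Emit:
drive_tool --series '[[[0,0,0.003],0,0.01],[[0,0,0.007],0,0.01],[[0,0,0.011],0,0.01],[[0,0,0.015],0,0.01],[[0,0,0.019],0,0.01],[[0,0,0.023],0,0.01],[[0,0,0.026],0,0.01],[[0,0,0.028],0,0.01],[[0,0,0.03],0,0.01],[[0,0,0.031],0,0.01],[[0,0,0.032],0,0.01],[[0,0,0.032],0,0.01],[[0,0,0.032],0,0.01]]'

```text
time_s: 8.35
position: [0.5184, -0.015, 0.0794]
tool_rot: [[-0.904, -0.427, 0.0], [-0.427, 0.904, -0.0], [-0.0, -0.0, -1.0]]
ft_force: [0.2, 0.3, -5.2]
grip_width: 0.0207
gripper_force: 79.2
```

Still hanging free; easing down in 0.5 mm steps.

Emit:
drive_tool --series '[[[0,0,0.0005],0,0.01],[[0,0,0.001],0,0.01],[[0,0,0.0015],0,0.01],[[0,0,0.002],0,0.01],[[0,0,0.002],0,0.01],[[0,0,0.002],0,0.01]]'

```text
time_s: 8.95
position: [0.5183, -0.015, 0.078]
tool_rot: [[-0.904, -0.427, 0.001], [-0.427, 0.904, -0.0], [-0.0, -0.0, -1.0]]
ft_force: [-3.9, 0.6, 4.6]
grip_width: 0.0205
gripper_force: 80.7
```

Contact: about 10 N of support, at the seat height. Releasing slowly, then retreating straight up.

Emit:
drive_tool --series '[[[0,0,0],0,0.022],[[0,0,0],0,0.026],[[0,0,0],0,0.032],[[0,0,0],0,0.045],[[0,0,0],0,0.06],[[0,0,0],0,0.075],[[0,0,0],0,0.075],[[0,0,-0.01],0,0.075],[[0,0,-0.03],0,0.075],[[0,0,-0.06],0,0.075],[[0,0,-0.09],0,0.075],[[0,0,-0.12],0,0.075],[[0,0,-0.14],0,0.075],[[0,0,-0.14],0,0.075],[[0,0,-0.14],0,0.075]]' --newtons 20

```text
time_s: 10.45
position: [0.5181, -0.015, 0.2174]
tool_rot: [[-0.904, -0.427, 0.0], [-0.427, 0.904, -0.0], [-0.0, -0.0, -1.0]]
ft_force: [0.5, 0.1, -0.2]
grip_width: 0.0751
gripper_force: 0.0
```

```bash
python3 - <<'E'
from h import *
d=save('wrist','w5'); s=save('scene','sc5');P=pts(s)
h=cv2.cvtColor(s['img'],cv2.COLOR_RGB2HSV)
q=(abs(P[...,0]-.515)<.1)&(abs(P[...,1]+.015)<.08)&(P[...,2]>.058)&(P[...,2]<.076)&(h[...,2]>150)&(h[...,1]<40)
X=P[q];f=np.linalg.lstsq(np.c_[X[:,0]-.518,X[:,1]+.016,np.ones(len(X))],X[:,2],rcond=None)[0];print(len(X),f)
cv2.imwrite('pics/m5.png',np.hstack([cv2.resize(d['img'],(400,300)),cv2.resize(s['img'][150:330,100:340],(400,300))])[:,:,::-1])
o=env.observe();print(o['ft_force'],o['position'],o['time_s'])
E
```

```text
889 [-0.00524055  0.00878661  0.06862394]
[-0.06513392  0.03381892  0.22788425] [ 0.51781767 -0.01492717  0.21645717] 10.55
```

View pics/m5.png

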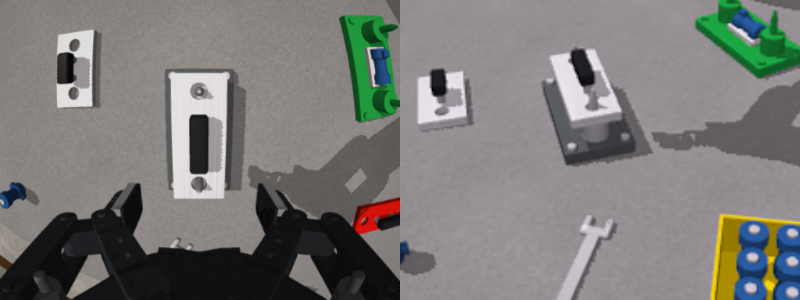

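The plate sits on both collars with both pins through its holes (at (200,91) and (198,184)). Its top is at 68.6 mm against an expected 68, tilt is about 0.6°, and the gripper is clear.

```bash
python3 -c "
from rig import env
print(env.close_job())"
```

```text
the job is handed in; nothing more can be done
None
```

The long plate is home and level on both stop collars with the pins through its holes; it was set down gently and released, the short plate was left alone, and the job is handed in at about 10.6 s (no verdict was returned).

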